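# Back the dividing wheel off one notch

### The arm

A 6-joint arm with a two-finger parallel gripper is mounted at the origin on the work surface. World frame = base frame: x ahead of the robot, y to its left, z up, the work surface at z = 0. Lengths are in m, angles in degrees, forces in N, time in s.
With the tool pointing down it reaches from about 0.4 to 0.825 m from the base axis. Payload 7 kg.
Tool frame: the origin (TCP) lies on the centre line of the jaws, within the pads' length; the fingertips stand 11 mm ahead of it and the grasp point (between the pads) lies 8 mm behind it; z points along the fingers, y is the line along which they close (so a half turn about z gives the same grasp; the last joint's range is limited). The gripper opens to 88 mm and grips with 3 to 60 N. Pads are 19 mm wide; open, the fingers measure 130 mm over their backs; the gripper's body (78 mm by 193 mm) begins 47 mm behind the grasp point.
Start: joints at [86.522, 20.546, 0.682, 0, -70.136, -16.507], TCP at [0.231, 0.634, 0.199] pointing down, gripper open.
Joint ranges: [-176.03, 176.03], [-82.01, 121.73], [-58.28, 71.71], [-173.87, 95.51], [-174.79, -0.11], [-173.66, 173.66]. Speed limits (degrees/s): [136.94, 136.94, 172.46, 180, 180, 180].

### API

Orientations are given as [roll, pitch, yaw] about the fixed x, y, z axes, in that order (R = Rz(yaw) Ry(pitch) Rx(roll)).
In Python, from plant import r, capture, camera_model, job gives the robot as it stands.
- The arm moves only by the tool drive_tool, never from a script. Its argument "increments" is a list that holds one entry, the list of rows, each a list of 5 numbers: the gripper's target within -1 to 1 (fully open at 1, half-way at 0, shut at -1), then the shift along the tool's x, y, z scaled (see below), then the turn about the tool's z scaled (see below). In form: [[[gripper, tx, ty, tz, roll], ...]]. A call has 1 to 5 rows; each row is the pose to reach, as a shift and turn from the pose commanded when the call began, along the tool's axes at that moment, turning the shorter way round; what a row does not reach only later rows make up. The controller multiplies each number of a shift by 120 mm and each number of a turn by 360 degrees. A row lasts 1/8 s, in which the tool goes at most 62.5 mm and 10.7 degrees, less where a joint would pass 70% of its speed; a pose out of reach is approached as far as the arm can. A call with a number of a shift or a turn outside -1 to 1 is refused whole. A call with a gripper value outside its range is refused whole. The fingers move at their own pace and stop on an object; "squeeze" is the grip in N (left out, the last holds). Time passes only in rows, so rows that repeat a pose let the fingers close. It gives the time, the measured TCP pose, the force, the opening and the grip force at its end, in the units of the state.
- r.get_state(): the state, without advancing time (a new reading comes with each control period).
- capture(name): name is "side" or "top"; returns the picture (480x640x3 uint8, red, green, blue); there is no depth.
- camera_model(name): a dict with "camera_matrix" (3x3 intrinsics, pixels), "rvec" (rotation vector, rad) and "tvec" (3), from world to camera coordinates, as OpenCV has them. Camera axes: x right, y down, z forward; pixel columns grow to the right and rows downward; lengths in m; the calibration is good to about 2 mm. A picture is of the moment at which its call begins. camera_model takes no time and is no camera call.
- job.close_job(): hands the job in; it is judged then, once.
The state is a dict: "time_s": time; "joints": joint angles; "qd": joint speeds; "joint_torque": joint torques, N m; "tcp_pos": TCP position; "eef_rot": TCP orientation; "contact_force": force on the tool from outside, world axes, zero at the start; "moment": the same for the moment, N m; "gripper_width": finger opening in m; "gripper_force": force on a finger pad.
Only numpy, scipy, OpenCV 4.12 (cv2) and the standard library are available. Lean on these libraries where they do the work, as an engineer would, in place of code of your own. Each camera call takes 0.05 s, during which the arm holds its last target. There are 200 camera calls.

### The job

The dividing wheel of the fluting jig has been wound on one notch too far. With a fingertip, lift the drop pawl off the ratchet teeth by its finger pin and throw it right over so that it rests on its stop, push the hand-star to turn the wheel back (its top going towards the pawl's post) by one notch, then tip the pawl back down into that notch and press the wheel back until the tooth bears against the pawl. Push gently with closed fingers only: grip nothing, do not force the wheel against the pawl, and leave the other things on the bench where they are.

Things in the scene. Friction and masses are not known exactly. Their poses are not given: they have to be found in the camera images.
- jig: Fluting jig bolted to the bench: oak base 200 x 530 x 22 mm, headstock, tailstock, a turned chair leg between them. Outside the headstock sit a steel ratchet wheel and, farther out, a hand-star. Origin on the bench straight below the ratchet wheel's centre. +x: across, from the wheel to the pawl's post (roughly away from the robot); +y: along the leg, headstock to tailstock; z up.
- wheel_axis (a point): Centre of the 12-tooth ratchet wheel, 125 mm above the bench at jig y = 0; shaft along jig y. The wheel is 153 mm across (tooth tips) and 14 mm thick. The headstock beside it (jig y 18 to 76 mm) is no higher than 161 mm above the bench.
- wheel (a joint): Angle of ratchet, leg and star, rad; grows as the wheel turns backward (its top moves to jig +x). One notch = pi/6 = 0.524. Starts at -0.06 to 0 (free play). With the pawl down in the first notch it is stopped at about +0.01, in the next notch back at about 0.535. It turns forward freely, the teeth lifting the pawl. It stays where it is left; 0.25 N m (2.5 N at a knob) turns it.
- star: Hand-star on the wheel's shaft: four 12 mm steel spokes with black 24 mm ball knobs, ball centres 100 mm from the shaft's axis, all in a plane 85 mm outside the ratchet wheel (jig y = -85 mm). Origin at wheel_axis; it turns with the wheel.
- knob_top (a point): Centre of the ball knob of the spoke that stands nearly upright: with the wheel at 0 it leans 22 degrees to jig -x (37 mm to -x of the shaft, 218 mm above the bench). Pushed to jig +x it turns the wheel backward.
- knob_far (a point): Centre of the ball knob of the spoke that reaches to jig +x (with the wheel at 0: 93 mm to +x of the shaft, 162 mm above the bench). Pressed down it turns the wheel backward.
- pawl (a joint): Angle of the steel drop pawl, rad: about 0 with its nose at the bottom of a notch, 0.25 and more with the nose clear of the teeth, 1.57 thrown right over on its stop. It swings freely (180 g): let go below about 0.8 it falls back on to the teeth, above about 0.95 it falls over on to its stop and stays there.
- pawl_pivot (a point): Pivot of the pawl, 85 mm to jig +x of the shaft, 183 mm above the bench, at jig y = 0; its axis lies along jig y. The grey pawl post stands behind it (jig y 11 to 21 mm, jig x 68 to 136 mm, up to 206 mm above the bench).
- pawl_nose (a point): Tip of the pawl's nose, 62 mm from the pivot; when down it points to jig -x, into a notch near the top of the ratchet wheel.
- finger_pin: Round steel finger pin, 12 mm diameter, fixed in the pawl's horn 60 mm from the pivot. It stands out sideways (along jig -y) from the pawl, free from jig y = -7 to -49 mm. Pushing it to jig +x lifts the pawl and throws it over. Origin at pawl_pivot.
- pin (a point): Middle of the free part of the finger pin (jig y = -30 mm). Pawl down: 34 mm to jig -x of the pivot and 49 mm above it (232 mm above the bench). Thrown over: 49 mm to jig +x of the pivot and 34 mm above it. The star's spokes turn at jig y -73 to -97 mm.
- gouge_a: Bystander: carving gouge lying on the bench, wooden handle, 260 mm long overall, 29 mm thick; origin under its ferrule.
- gouge_b: Bystander: second carving gouge, 240 mm long; origin under its ferrule.
- mallet: Bystander: round carver's mallet of dark wood standing on its head, 88 mm wide, 212 mm tall; origin at the centre of its underside.
- tape: Bystander: roll of masking tape lying flat, 104 mm across, 24 mm high; origin at the centre of its underside.
- block: Bystander: cork sanding block 105 x 65 x 34 mm; origin at the centre of its underside.
- glue: Bystander: white glue bottle, 60 mm across, 165 mm tall; origin at the centre of its underside.
- wax: Bystander: amber wax jar with a brass lid, 72 mm across, 62 mm tall; origin at the centre of its underside.

How it is judged:
By the outcome, as a careful person would: the job done as asked, in the order asked, and still so for the second after the job is handed in, with the robot touching nothing.
It also fails if it takes over 64 s, if anything falls off the work surface, if the arm or the gripper's body presses on something with over 40 N, if the wrist force passes 120 N, or if a joint passes its speed limit or range.

## Working session

There is one attempt and no reset: what is moved stays moved. The work goes in short steps, Python scripts to look and compute and a tool call to move; the robot and the scene stay as the last step left them, time stands still between calls to the robot, and variables do not carry over. Pictures are saved under pics/ and viewed, at most 10 in all, crops included, and the job is handed in when it is done.

Besides the shell and the picture viewer there is one more tool, called after ">>>" by a JSON object that holds its "op" and its "data", one argument or row to a line. drive_tool: Moves the arm, as the interface text tells. Its arguments: {"type":"object","properties":{"increments":{"type":"array"},"squeeze":{"type":"number"}},"required":["increments"]}

```bash
mkdir -p pics; ls; python3 - <<'E'
from plant import r,capture,camera_model,job
import cv2
s=r.get_state();print(s)
for n in("side","top"):
    cv2.imwrite(f"pics/{n}0.png",capture(n)[:,:,::-1]);print(n,camera_model(n))
E
```

```text
pics
{'time_s': 0.0, 'joints': array([ 8.65204554e+01,  2.05918678e+01,  6.32773525e-01, -1.93711872e-02,
       -7.01348377e+01, -1.65084309e+01]), 'qd': array([-0.05193111, -0.00227343, -0.02990379, -0.01164529,  0.04464734,
        0.00788315]), 'joint_torque': array([ 1.34705337e-03, -5.82720566e+01,  2.93057781e+01,  6.99706122e+00,
        7.29577179e-03, -1.50381425e-04]), 'tcp_pos': array([0.23056448, 0.63382994, 0.19771259]), 'eef_rot': array([ 1.79904765e+02, -9.23453054e-03, -1.99945652e+01]), 'contact_force': array([-0.00213027, -1.10526582,  0.49135285]), 'moment': array([-0.00655427,  0.00972179, -0.01859595]), 'gripper_force': 0.0, 'gripper_width': 0.08740320392889134}
side {'camera_matrix': array([[593.23551173,   0.        , 314.80949745],
       [  0.        , 593.23551173, 242.92020893],
       [  0.        ,   0.        ,   1.        ]]), 'rvec': array([ 2.28297446, -0.73636756,  0.31525277]), 'tvec': array([-0.47071919,  0.323659  ,  0.90665302])}
top {'camera_matrix': array([[490.09933474,   0.        , 328.09169631],
       [  0.        , 490.09933474, 244.04016135],
       [  0.        ,   0.        ,   1.        ]]), 'rvec': array([ 2.14466246, -2.09202366,  0.20996933]), 'tvec': array([-0.02616118,  0.58843736,  0.97127264])}
```

View pics/side0.png

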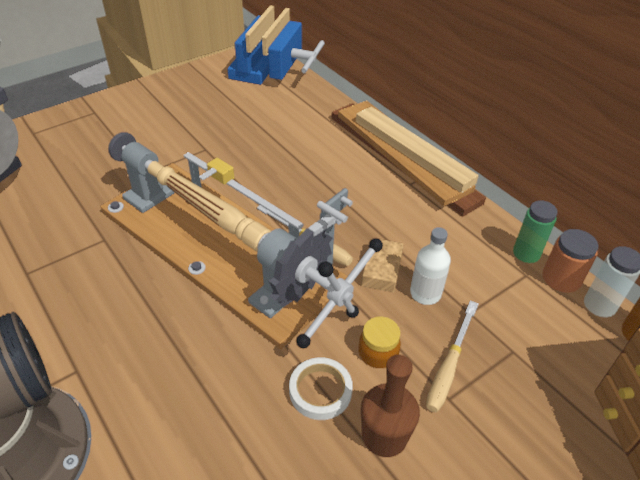

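View pics/top0.png

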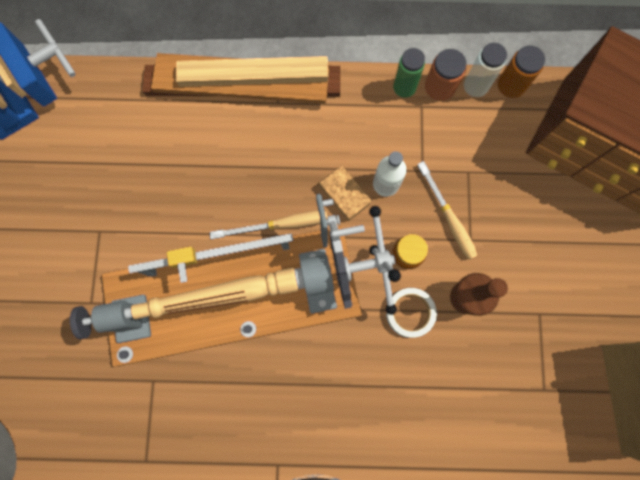

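```bash
cat > h.py <<'E'
import numpy as np,cv2
from plant import r,capture,camera_model,job
from scipy.optimize import least_squares
C={n:camera_model(n) for n in("side","top")}
def proj(n,P):
    c=C[n];return cv2.projectPoints(np.array(P,float).reshape(-1,1,3),c["rvec"],c["tvec"],c["camera_matrix"],None)[0][:,0]
def J2W(p,P):
    P=np.atleast_2d(P);a=p[2];R=np.array([[np.cos(a),-np.sin(a),0],[np.sin(a),np.cos(a),0],[0,0,1]])
    return P@R.T+[p[0],p[1],0]
def knob(k,w):
    t=np.radians(-22+90*k)+w;return [.1*np.sin(t),-.085,.125+.1*np.cos(t)]
def pin(q,y=-.03): # q=0 -> (-34,49)
    t=np.arctan2(49,-34)-q;return [.085+.06*np.cos(t),y,.183+.06*np.sin(t)]
E
python3 - <<'E'
from h import *
obs=[("side",1,(376,245)),("side",0,(326,269)),("side",3,(303,341)),("side",2,(352,311)),("top",1,(375.5,211.5)),("top",0,(394,276)),("top",3,(391,309))]
f=lambda p:np.concatenate([proj(n,J2W(p,knob(k,p[3])))[0]-u for n,k,u in obs])
best=min((least_squares(f,[.5,y,a,0],loss="soft_l1") for a in np.arange(-3,3.2,.5) for y in(-.3,0,.3)),key=lambda s:s.cost)
p=best.x;print(p,np.degrees(p[2]),best.cost);print(f(p).round(1))
for n in C: print(n,proj(n,J2W(p,[pin(0,-.007),pin(0,-.049),pin(0),[.085,0,.183],[0,0,.125]])).round())
for n in C:
    im=capture(n)[:,:,::-1]; c=proj(n,J2W(p,[.04,-.04,.19]))[0].astype(int)
    x,y=c-[80,60]; cr=cv2.resize(im[y:y+120,x:x+160],None,fx=4,fy=4,interpolation=cv2.INTER_CUBIC);print(n,x,y)
    cv2.imwrite(f"pics/{n}c.png",cr)
print(J2W(p,[pin(0),knob(0,p[3]),knob(1,p[3])]), np.degrees(np.linalg.norm(0)))
E
```

```text
[ 0.52547666 -0.03715166  0.22167635 -0.03577448] 12.701119169323318 0.5706146373433982
[-0.3  0.2 -0.6  0.3 -0.1 -0.1  0.2  0.2 -0.2 -0.2  0.4 -0.6 -0.  -0.1]
side [[326. 207.]
 [346. 219.]
 [337. 214.]
 [335. 216.]
 [302. 266.]]
top [[340. 232.]
 [364. 227.]
 [353. 229.]
 [332. 221.]
 [341. 270.]]
side 256 178
top 278 179
[[ 0.58162478 -0.05524949  0.23229529]
 [ 0.50440949 -0.12903189  0.21631921]
 [ 0.63324986 -0.09999381  0.16575293]] 0.0
```

>>> {"op": "drive_tool", "data": {
  "increments": [
    [[-1,0.3,0.3,-0.3,0],[-1,0.6,0.6,-0.6,0],[-1,0.9,0.9,-0.9,0],[-1,1,1,-1,0]]
  ],
  "squeeze": 5
}}

```text
time_s: 0.7
tcp_pos: [0.3038, 0.4791, 0.3219]
eef_rot: [-179.7, -0.0, -20.1]
contact_force: [0.1, 1.3, 0.4]
gripper_width: 0.0534
gripper_force: 0.0
```

View pics/sidec.png

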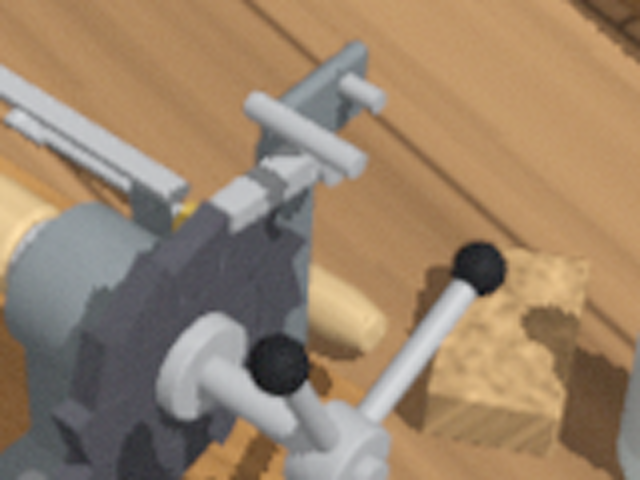

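>>> {"op": "drive_tool", "data": {
  "increments": [
    [[-1,0.35,0.35,0,0],[-1,0.7,0.7,0,0],[-1,1,1,0,0],[-1,1,1,0,0]]
  ]
}}

```text
time_s: 1.2
tcp_pos: [0.3749, 0.3245, 0.3186]
eef_rot: [-180.0, 0.0, -20.2]
contact_force: [0.4, 0.7, -0.8]
gripper_width: 0.0129
gripper_force: 0.0
```

>>> {"op": "drive_tool", "data": {
  "increments": [
    [[-1,0.35,0.35,0,0],[-1,0.7,0.7,0,0],[-1,1,1,0,0],[-1,1,1,0,0]]
  ]
}}

```text
time_s: 1.7
tcp_pos: [0.4467, 0.1714, 0.318]
eef_rot: [179.9, 0.0, -20.2]
contact_force: [-0.4, 0.4, -0.3]
gripper_width: 0.0007
gripper_force: 0.0
```

>>> {"op": "drive_tool", "data": {
  "increments": [
    [[-1,0.35,0.35,0,0],[-1,0.7,0.7,0,0],[-1,1,1,0,0],[-1,1,1,0,0]]
  ]
}}

```text
time_s: 2.2
tcp_pos: [0.5187, 0.018, 0.3173]
eef_rot: [179.9, 0.1, -20.2]
contact_force: [-0.8, 0.1, 0.6]
gripper_width: 0.0002
gripper_force: 0.0
```

>>> {"op": "drive_tool", "data": {
  "increments": [
    [[-1,0,0,0,0.03],[-1,0,0,0,0.06],[-1,0,0,0,0.09],[-1,0,0,0,0.12],[-1,0,0,0,0.14]]
  ]
}}

```text
time_s: 2.82
tcp_pos: [0.5177, 0.0214, 0.3181]
eef_rot: [180.0, 0.0, -70.6]
contact_force: [0.2, -0.5, -0.3]
gripper_width: 0.0006
gripper_force: 0.0
```

>>> {"op": "drive_tool", "data": {
  "increments": [
    [[-1,0,0,0,0.0185],[-1,0,0,0,0.0185]]
  ]
}}

```text
time_s: 3.08
tcp_pos: [0.5177, 0.021, 0.3182]
eef_rot: [180.0, 0.0, -76.9]
contact_force: [-1.0, 0.5, 0.9]
gripper_width: 0.0004
gripper_force: 0.0
```

```bash
cat >> h.py <<'E'
from scipy.spatial.transform import Rotation as Ro
PJ=np.array([ 0.52547666,-0.03715166,0.22167635])
def go(x,y,z):
    s=r.get_state();R=Ro.from_euler("xyz",s["eef_rot"],degrees=True).as_matrix()
    t=J2W(PJ,[x/1e3,y/1e3,z/1e3])[0];a=PJ[2];d=s["tcp_pos"]-[*PJ[:2],0]
    print(round(s["time_s"],2),"jig now",(1e3*np.array([d[0]*np.cos(a)+d[1]*np.sin(a),-d[0]*np.sin(a)+d[1]*np.cos(a),d[2]])).round(1),"yaw",s["eef_rot"].round(1),"units",(R.T@(t-s["tcp_pos"])/.12).round(3),"F",s["contact_force"].round(1))
def fitw(pts): # pts: (cam,knob,(u,v)) -> wheel angle
    g=lambda w:np.concatenate([proj(n,J2W(PJ,knob(k,w[0])))[0]-u for n,k,u in pts])
    s=least_squares(g,[.3]);print("wheel",s.x,s.fun.round(1))
E
python3 -c "
from h import *
go(10,-30,300);go(10,-30,221)"
```

```text
3.08 jig now [  5.2  58.4 318.2] yaw [180.    0.  -76.9] units [ 0.737 -0.035  0.152] F [-1.   0.5  0.9]
3.08 jig now [  5.2  58.4 318.2] yaw [180.    0.  -76.9] units [ 0.737 -0.036  0.81 ] F [-1.   0.5  0.9]
```

>>> {"op": "drive_tool", "data": {
  "increments": [
    [[-1,0.4,-0.02,0,0.001],[-1,0.737,-0.035,0.1,0.001],[-1,0.737,-0.035,0.45,0.001],[-1,0.737,-0.035,0.81,0.001],[-1,0.737,-0.035,0.81,0.001]]
  ]
}}

```text
time_s: 3.7
tcp_pos: [0.5396, -0.0655, 0.2184]
eef_rot: [179.6, 0.0, -77.3]
contact_force: [-0.3, 0.6, 0.8]
gripper_width: 0.0003
gripper_force: 0.0
```

```bash
python3 -c "
from h import *
go(10,-30,221)
im=capture('side')[:,:,::-1]; x,y=250,140
cv2.imwrite('pics/s1.png',cv2.resize(im[y:y+150,x:x+200],None,fx=4,fy=4,interpolation=cv2.INTER_CUBIC))"
```

```text
3.7 jig now [  7.5 -30.7 218.4] yaw [179.6   0.  -77.3] units [-0.006 -0.02  -0.022] F [-0.3  0.6  0.8]
```

View pics/s1.png

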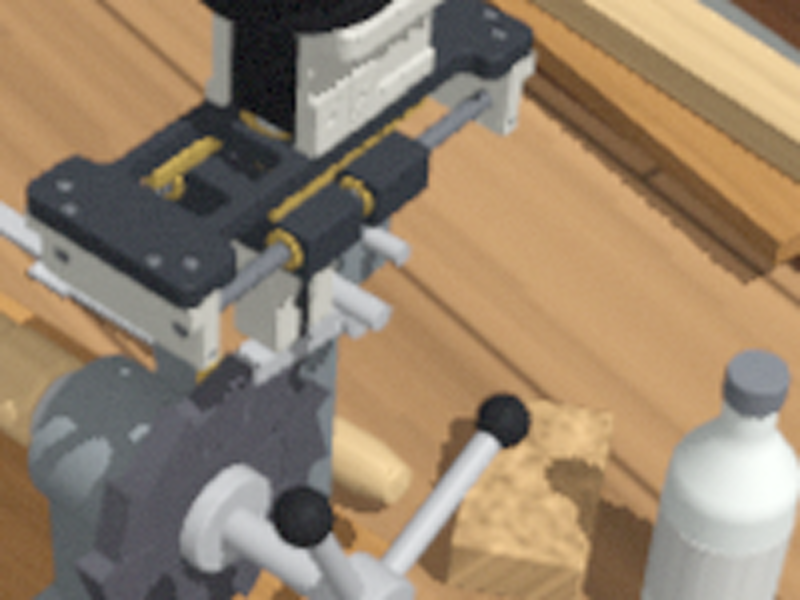

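>>> {"op": "drive_tool", "data": {
  "increments": [
    [[-1,0,-0.09,0,0],[-1,0,-0.16,0,0],[-1,0,-0.23,0,0],[-1,0,-0.3,0,0],[-1,0,-0.37,0,0]]
  ]
}}

```text
time_s: 4.38
tcp_pos: [0.5856, -0.0563, 0.2215]
eef_rot: [180.0, -0.0, -77.4]
contact_force: [-0.5, -0.3, 0.3]
gripper_width: 0.0004
gripper_force: 0.0
```

>>> {"op": "drive_tool", "data": {
  "increments": [
    [[-1,0,-0.07,0,0],[-1,0,-0.14,0,0],[-1,0,-0.21,0,0],[-1,0,-0.28,0,0],[-1,0,-0.35,0,0]]
  ]
}}

```text
time_s: 5.0
tcp_pos: [0.6265, -0.0471, 0.2214]
eef_rot: [180.0, -0.0, -77.4]
contact_force: [0.3, 0.8, 0.2]
gripper_width: 0.0005
gripper_force: 0.0
```

```bash
python3 -c "
from h import *
go(10,-30,221)"
```

```text
5.0 jig now [ 96.4 -31.9 221.4] yaw [180.   -0.  -77.4] units [-0.015  0.72   0.004] F [0.3 0.8 0.2]
```

>>> {"op": "drive_tool", "data": {
  "increments": [
    [[-1,0,0.1,0,0],[-1,0,0.2,-0.35,0],[-1,0,0.4,-0.7,0],[-1,0.2,0.7,-0.7,0],[-1,0.44,1,-0.7,0]]
  ]
}}

```text
time_s: 5.62
tcp_pos: [0.5191, -0.1252, 0.3062]
eef_rot: [-179.9, 0.0, -77.3]
contact_force: [-0.3, -0.5, -0.4]
gripper_width: 0.0008
gripper_force: 0.0
```

>>> {"op": "drive_tool", "data": {
  "increments": [
    [[-1,0,0.3,0,0],[-1,0,0.52,0,0],[-1,0,0.52,0,0]]
  ]
}}

```text
time_s: 6.0
tcp_pos: [0.4577, -0.139, 0.3064]
eef_rot: [-179.9, -0.0, -77.4]
contact_force: [0.2, 0.8, 0.8]
gripper_width: 0.0006
gripper_force: 0.0
```

```bash
python3 -c "
from h import *
go(-88,-85,220)
im=capture('side')[:,:,::-1]; x,y=230,150
cv2.imwrite('pics/s2.png',cv2.resize(im[y:y+150,x:x+200],None,fx=4,fy=4,interpolation=cv2.INTER_CUBIC))"
```

```text
6.0 jig now [-88.5 -84.5 306.4] yaw [-179.9   -0.   -77.4] units [ 0.004 -0.003  0.72 ] F [0.2 0.8 0.8]
```

View pics/s2.png

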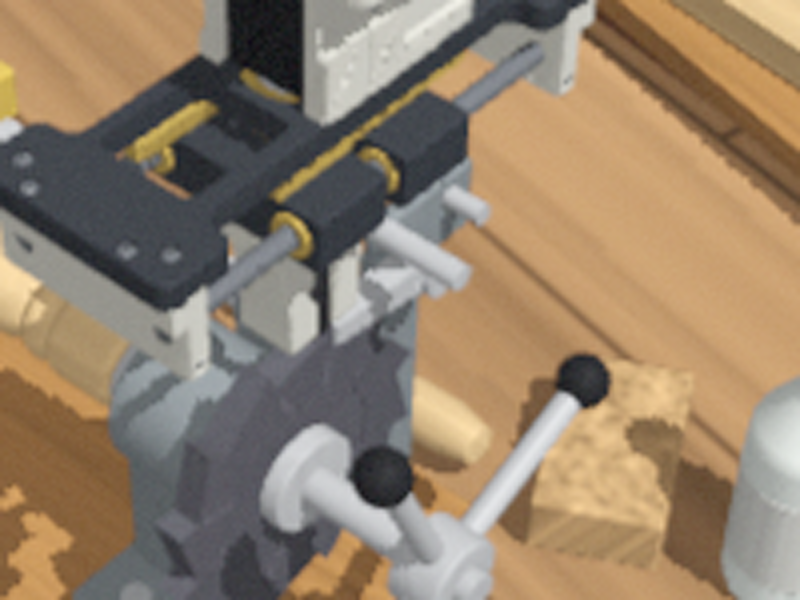

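```bash
python3 -c "
from h import *
print('pin thrown',proj('side',J2W(PJ,[pin(1.57,-.007),pin(1.57,-.049)])), 'down',proj('side',J2W(PJ,[pin(0,-.007),pin(0,-.049)])))
s=r.get_state();t=s['tcp_pos'];print('tip',proj('side',[t-[0,0,.011],t,t+[0,0,.055]]))
for dx in(-21,21): print(proj('side',J2W(PJ,[-.0885+dx/1e3,-.0845,.295])))
print(s)
im=capture('side')[:,:,::-1]; x,y=250,120
cv2.imwrite('pics/s3.png',cv2.resize(im,None,fx=1.25,fy=1.25))"
```

```text
pin thrown [[357.19516962 188.90410312]
 [376.78885249 199.93147666]] down [[325.80036538 206.97777085]
 [345.90760898 219.00983484]]
tip [[304.43167494 249.92028544]
 [304.44326259 244.33622924]
 [304.50482462 214.6696562 ]]
[[293.47471579 258.96904431]]
[[314.10613914 242.23041996]]
{'time_s': 6.05, 'joints': array([ 6.75992675e+00, -1.59058422e+00, -1.25323355e+01, -2.43889043e-03,
       -7.89493587e+01,  5.81339881e+00]), 'qd': array([ 0.39538691,  2.05198036,  1.15548882, -0.05631456,  0.24613342,
       -0.18016126]), 'joint_torque': array([-2.89550861e-01, -2.96306777e+01,  3.01289606e+01,  7.23392665e+00,
       -6.51910552e-02,  1.33745611e-02]), 'tcp_pos': array([ 0.45876425, -0.13874671,  0.30622356]), 'eef_rot': array([-1.79891427e+02, -8.64710801e-03, -7.74271478e+01]), 'contact_force': array([ 0.51403899, -0.04845174, -0.29450405]), 'moment': array([ 0.05671958, -0.03236696, -0.00878099]), 'gripper_force': 0.0, 'gripper_width': 0.00036982398119459186}
```

View pics/s3.png

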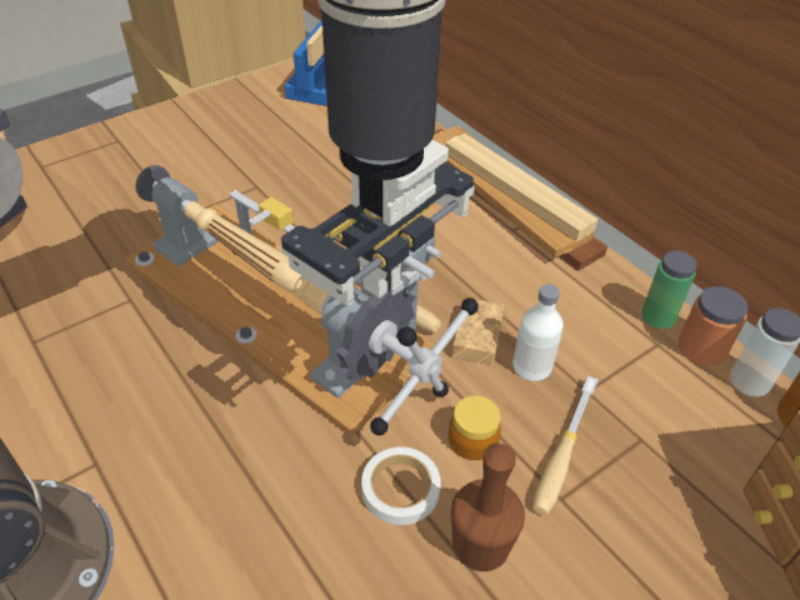

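```bash
cat >> h.py <<'E'
def look(n="side"):
    im=capture(n).astype(float);out=[]
    for q in np.arange(0,1.6,.157):
        P=proj(n,J2W(PJ,[pin(q,y) for y in np.linspace(-.047,-.012,12)]))
        v=np.array([im[int(round(b)),int(round(a))] for a,b in P])
        out.append((round(q,2),v.mean(0).round().astype(int).tolist(),v.std(0).mean().round()))
    print(n,*out,sep="\n ")
E
python3 -c "
from h import *
look('side');look('top')
s=r.get_state();t=s['tcp_pos']
for sx in(-96,96):
  for sy in(-39,39):
    for z in (.30,.34,.36,.40): print(sx,sy,z,proj('side',J2W(PJ,[(-88.5+sx)/1e3,(-84.5+sy)/1e3,z]))[0].round())
go(10,-30,221)
"
```

```text
side
 (np.float64(0.0), [202, 204, 206], np.float64(5.0))
 (np.float64(0.16), [147, 133, 118], np.float64(19.0))
 (np.float64(0.31), [139, 128, 114], np.float64(23.0))
 (np.float64(0.47), [188, 181, 173], np.float64(28.0))
 (np.float64(0.63), [177, 150, 120], np.float64(18.0))
 (np.float64(0.78), [187, 154, 115], np.float64(13.0))
 (np.float64(0.94), [198, 156, 110], np.float64(2.0))
 (np.float64(1.1), [204, 162, 115], np.float64(4.0))
 (np.float64(1.26), [206, 165, 117], np.float64(1.0))
 (np.float64(1.41), [207, 165, 118], np.float64(1.0))
 (np.float64(1.57), [207, 165, 118], np.float64(1.0))
top
 (np.float64(0.0), [133, 116, 97], np.float64(1.0))
 (np.float64(0.16), [130, 113, 97], np.float64(1.0))
 (np.float64(0.31), [128, 112, 94], np.float64(1.0))
 (np.float64(0.47), [124, 108, 92], np.float64(1.0))
 (np.float64(0.63), [117, 102, 87], np.float64(1.0))
 (np.float64(0.78), [110, 96, 81], np.float64(2.0))
 (np.float64(0.94), [132, 108, 83], np.float64(19.0))
 (np.float64(1.1), [246, 207, 132], np.float64(8.0))
 (np.float64(1.26), [240, 200, 128], np.float64(18.0))
 (np.float64(1.41), [209, 168, 108], np.float64(34.0))
 (np.float64(1.57), [204, 164, 104], np.float64(36.0))
-96 -39 0.3 [276. 305.]
-96 -39 0.34 [274. 284.]
-96 -39 0.36 [274. 273.]
-96 -39 0.4 [273. 250.]
-96 39 0.3 [232. 273.]
-96 39 0.34 [229. 252.]
-96 39 0.36 [228. 241.]
-96 39 0.4 [225. 218.]
96 -39 0.3 [370. 225.]
96 -39 0.34 [372. 204.]
96 -39 0.36 [374. 193.]
96 -39 0.4 [376. 169.]
96 39 0.3 [328. 200.]
96 39 0.34 [329. 179.]
96 39 0.36 [329. 168.]
96 39 0.4 [330. 145.]
6.2 jig now [-86.2 -84.3 305.4] yaw [-180.     0.   -77.4] units [-0.454 -0.801  0.703] F [-0.   0.6  0.8]
```

```bash
python3 -c "
from h import *
im=capture('side')[:,:,::-1].copy(); s=r.get_state();t=s['tcp_pos']
x,y=255,185;k=8
cr=cv2.resize(im[y:y+75,x:x+100],None,fx=k,fy=k,interpolation=cv2.INTER_CUBIC)
R=Ro.from_euler('xyz',s['eef_rot'],degrees=True).as_matrix()
for z,col in((.011,(0,0,255)),(-.02,(0,255,0)),(-.055,(255,0,0))):
  P=[t+R@np.array([a*.0095,b*.021,z]) for a,b in((1,1),(1,-1),(-1,-1),(-1,1))]
  q=((proj('side',P)-[x,y]+.5)*k).astype(int);cv2.polylines(cr,[q.reshape(-1,1,2)],True,col,1)
cv2.imwrite('pics/s4.png',cr)"
```

```text
(no output)
```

View pics/s4.png

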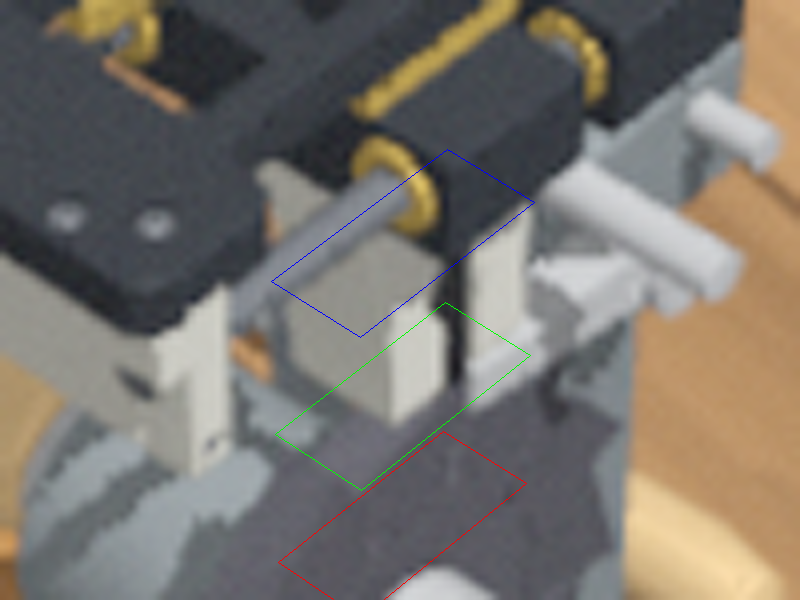

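```bash
python3 -c "
from h import *
s=r.get_state();t=s['tcp_pos']
print(Ro.from_rotvec(C['side']['rvec']).inv().apply(-C['side']['tvec']),Ro.from_rotvec(C['top']['rvec']).inv().apply(-C['top']['tvec']))
im=capture('top')[:,:,::-1].copy()
R=Ro.from_euler('xyz',s['eef_rot'],degrees=True).as_matrix()
c=proj('top',t+[0,0,.06])[0].astype(int);x,y=c-[80,60];k=5
cr=cv2.resize(im[y:y+120,x:x+160],None,fx=k,fy=k,interpolation=cv2.INTER_CUBIC)
for z,col in((-.055,(255,0,0)),(-.095,(0,255,0))):
  P=[t+R@np.array([a*.039,b*.0965,z]) for a,b in((1,1),(1,-1),(-1,-1),(-1,1))]
  q=((proj('top',P)-[x,y]+.5)*k).astype(int);cv2.polylines(cr,[q.reshape(-1,1,2)],True,col,1)
cv2.imwrite('pics/t4.png',cr);print(x,y,s['joints'],t)"
```

```text
[ 0.13770268 -0.58936269  0.88433082] [ 0.38783021 -0.0130352   1.06758198]
335 232 [ 6.79883797e+00 -1.37790069e+00 -1.24545311e+01 -2.09663861e-03
 -7.89488326e+01  5.81401382e+00] [ 0.45992342 -0.13831054  0.30521057]
```

View pics/t4.png

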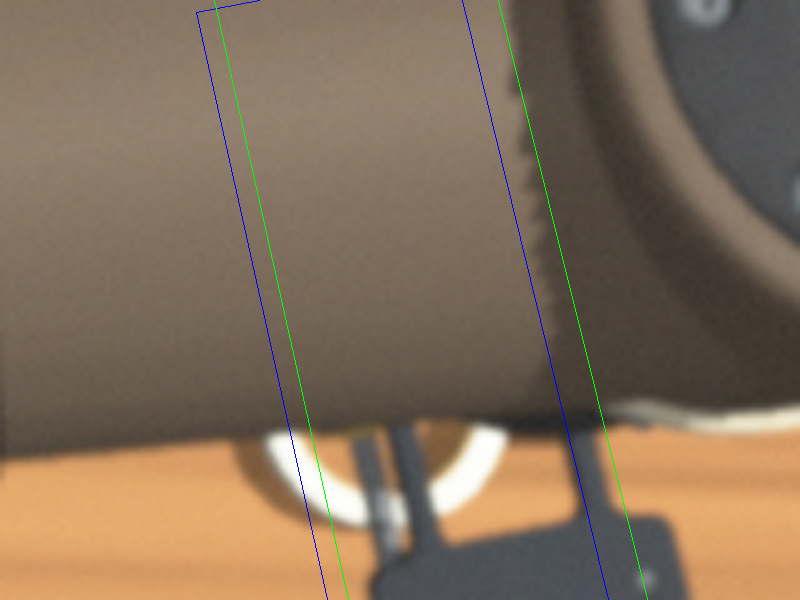

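```bash
python3 -c "
from h import *
for z in(.207,.23,.247): print(proj('side',J2W(PJ,[[(7.5-18)/1e3,-.040,z],[.0075,-.040,z]])).round(1).tolist())
go(5,-30,300);go(5,-30,184)
"
```

```text
[[316.0, 248.0], [323.5, 241.9]]
[[316.2, 237.8], [323.8, 231.7]]
[[316.4, 230.0], [324.1, 223.9]]
6.3 jig now [-86.2 -84.2 305.1] yaw [180.    0.  -77.4] units [-0.453 -0.759  0.042] F [-0.3  1.  -0.2]
6.3 jig now [-86.2 -84.2 305.1] yaw [180.    0.  -77.4] units [-0.453 -0.76   1.009] F [-0.3  1.  -0.2]
```

>>> {"op": "drive_tool", "data": {
  "increments": [
    [[-1,-0.2,-0.3,0,0],[-1,-0.4,-0.6,0,0],[-1,-0.453,-0.76,0,0],[-1,-0.453,-0.76,0.3,0],[-1,-0.453,-0.76,0.6,0]]
  ]
}}

```text
time_s: 6.92
tcp_pos: [0.5372, -0.0654, 0.2322]
eef_rot: [180.0, 0.0, -77.4]
contact_force: [0.6, 0.1, -1.2]
gripper_width: 0.0005
gripper_force: 0.0
```

>>> {"op": "drive_tool", "data": {
  "increments": [
    [[-1,0,0,0.1,0],[-1,0,0,0.2,0],[-1,0,0,0.3,0],[-1,0,0,0.4,0],[-1,0,0,0.44,0]]
  ]
}}

```text
time_s: 7.55
tcp_pos: [0.5364, -0.0656, 0.1801]
eef_rot: [180.0, 0.0, -77.4]
contact_force: [-1.1, -0.7, -0.3]
gripper_width: 0.0004
gripper_force: 0.0
```

```bash
python3 -c "
from h import *
go(5,-30,180)
"
```

```text
7.55 jig now [  4.4 -30.2 180.1] yaw [180.    0.  -77.4] units [-0.002 -0.005  0.001] F [-1.1 -0.7 -0.3]
```

>>> {"op": "drive_tool", "data": {
  "increments": [
    [[-1,0,-0.07,0,0],[-1,0,-0.14,0,0],[-1,0,-0.21,0,0],[-1,0,-0.28,0,0],[-1,0,-0.35,0,0]]
  ]
}}

```text
time_s: 8.18
tcp_pos: [0.5785, -0.0563, 0.1808]
eef_rot: [-180.0, 0.0, -77.4]
contact_force: [-1.1, -0.5, 0.2]
gripper_width: 0.0007
gripper_force: 0.4
```

```bash
python3 -c "
from h import *
go(5,-30,180);look()
im=capture('side')[:,:,::-1]; x,y=270,140
cv2.imwrite('pics/s5.png',cv2.resize(im[y:y+120,x:x+160],None,fx=5,fy=5,interpolation=cv2.INTER_CUBIC))"
```

```text
8.18 jig now [ 47.5 -30.3 180.8] yaw [-180.     0.   -77.4] units [-0.002  0.354  0.006] F [-1.1 -0.5  0.2]
side
 (np.float64(0.0), [135, 136, 133], np.float64(25.0))
 (np.float64(0.16), [112, 102, 84], np.float64(45.0))
 (np.float64(0.31), [79, 81, 80], np.float64(31.0))
 (np.float64(0.47), [88, 87, 82], np.float64(33.0))
 (np.float64(0.63), [86, 81, 72], np.float64(27.0))
 (np.float64(0.78), [103, 94, 74], np.float64(29.0))
 (np.float64(0.94), [98, 86, 66], np.float64(31.0))
 (np.float64(1.1), [92, 84, 78], np.float64(37.0))
 (np.float64(1.26), [100, 91, 83], np.float64(40.0))
 (np.float64(1.41), [116, 101, 87], np.float64(45.0))
 (np.float64(1.57), [128, 110, 90], np.float64(48.0))
```

View pics/s5.png

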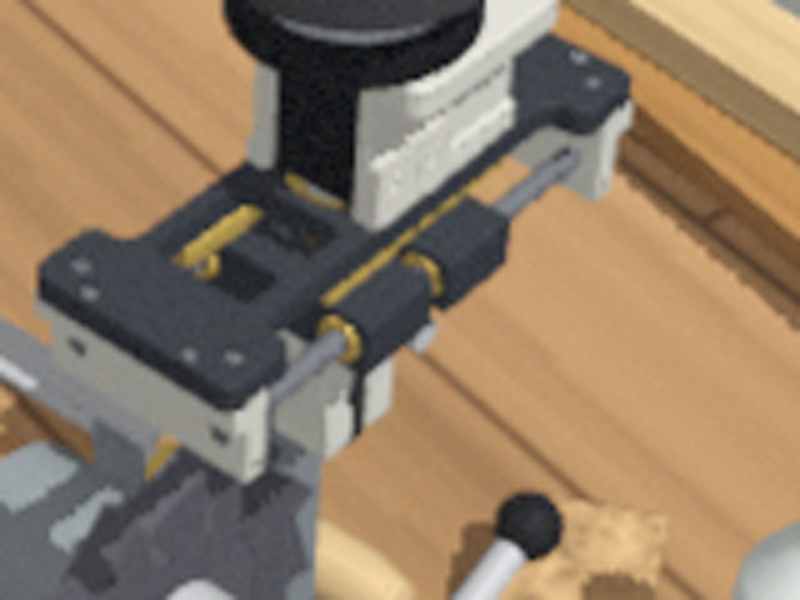

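>>> {"op": "drive_tool", "data": {
  "increments": [
    [[-1,0,-0.08,0,0],[-1,0,-0.16,0,0],[-1,0,-0.24,0,0],[-1,0,-0.32,0,0],[-1,0,-0.42,0,0]]
  ]
}}

```text
time_s: 8.9
tcp_pos: [0.6276, -0.0453, 0.1807]
eef_rot: [-180.0, -0.0, -77.4]
contact_force: [0.6, -0.5, -0.1]
gripper_width: 0.0004
gripper_force: 0.0
```

>>> {"op": "drive_tool", "data": {
  "increments": [
    [[-1,0,0,0,0],[-1,0,0.1,-0.2,0],[-1,0,0.1,-0.6,0],[-1,0.2,0.5,-1,0],[-1,0.44,1,-1,0]]
  ]
}}

```text
time_s: 9.52
tcp_pos: [0.5309, -0.1165, 0.3026]
eef_rot: [-179.7, -0.1, -77.3]
contact_force: [-0.0, -1.3, -0.1]
gripper_width: 0.0005
gripper_force: 0.0
```

>>> {"op": "drive_tool", "data": {
  "increments": [
    [[-1,0,0.3,0,0],[-1,0,0.55,0,0],[-1,0,0.55,0,0]]
  ]
}}

```text
time_s: 9.9
tcp_pos: [0.4641, -0.131, 0.3008]
eef_rot: [-179.9, -0.0, -77.4]
contact_force: [0.4, 0.2, -0.2]
gripper_width: 0.0004
gripper_force: 0.0
```

```bash
python3 -c "
from h import *
go(-88,-85,180);look()"
```

```text
9.9 jig now [-80.5 -78.  300.8] yaw [-179.9   -0.   -77.4] units [0.058 0.064 1.006] F [ 0.4  0.2 -0.2]
side
 (np.float64(0.0), [166, 164, 162], np.float64(24.0))
 (np.float64(0.16), [166, 154, 141], np.float64(22.0))
 (np.float64(0.31), [170, 156, 141], np.float64(30.0))
 (np.float64(0.47), [189, 181, 173], np.float64(20.0))
 (np.float64(0.63), [190, 170, 148], np.float64(26.0))
 (np.float64(0.78), [187, 163, 137], np.float64(31.0))
 (np.float64(0.94), [180, 159, 140], np.float64(28.0))
 (np.float64(1.1), [171, 172, 175], np.float64(9.0))
 (np.float64(1.26), [195, 196, 198], np.float64(5.0))
 (np.float64(1.41), [202, 204, 206], np.float64(3.0))
 (np.float64(1.57), [194, 195, 197], np.float64(4.0))
```

>>> {"op": "drive_tool", "data": {
  "increments": [
    [[-1,0.058,0.06,0.2,0],[-1,0.058,0.06,0.5,0],[-1,0.058,0.06,0.8,0],[-1,0.058,0.06,1,0],[-1,0.058,0.06,1,0]]
  ]
}}

```text
time_s: 10.58
tcp_pos: [0.4595, -0.1387, 0.1779]
eef_rot: [179.8, 0.0, -77.4]
contact_force: [0.8, -0.3, 1.9]
gripper_width: 0.0003
gripper_force: 0.0
```

>>> {"op": "drive_tool", "data": {
  "increments": [
    [[-1,0,-0.03,0.05,0],[-1,0,-0.06,0.05,0],[-1,0,-0.09,0.05,0],[-1,0,-0.12,0.05,0],[-1,0,-0.15,0.05,0]]
  ]
}}

```text
time_s: 11.2
tcp_pos: [0.4775, -0.135, 0.1739]
eef_rot: [180.0, -0.0, -77.4]
contact_force: [-5.0, -1.2, 4.1]
gripper_width: 0.0009
gripper_force: 2.6
```

```bash
python3 -c "
from h import *
go(-23,-85,174)"
```

```text
11.2 jig now [-68.3 -84.9 173.9] yaw [180.   -0.  -77.4] units [-0.    -0.377 -0.001] F [-5.  -1.2  4.1]
```

>>> {"op": "drive_tool", "data": {
  "increments": [
    [[-1,0,-0.05,0,0],[-1,0,-0.1,0,0],[-1,0,-0.15,0,0],[-1,0,-0.2,0,0],[-1,0,-0.25,0,0]]
  ]
}}

```text
time_s: 11.82
tcp_pos: [0.5074, -0.1284, 0.1738]
eef_rot: [-180.0, -0.0, -77.4]
contact_force: [-3.1, -0.6, 3.6]
gripper_width: 0.0004
gripper_force: 1.9
```

```bash
cat >> h.py <<'E'
def wheel():
    W=np.arange(-.15,.8,.005)
    for n in C:
        g=cv2.GaussianBlur(cv2.cvtColor(capture(n),cv2.COLOR_RGB2GRAY),(5,5),0).astype(float)
        for k in range(4):
            P=proj(n,J2W(PJ,[knob(k,w) for w in W]));v=np.array([cv2.getRectSubPix(g.astype(np.float32),(7,7),tuple(map(float,a))).mean() for a in P])
            m=v<v.min()+12;print(n,k,round(v.min()),"w",W[m].min().round(3),W[m].max().round(3),"best",W[v.argmin()].round(3))
E
python3 -c "
from h import *
go(-23,-85,174);wheel()"
```

```text
11.82 jig now [-37.7 -85.  173.8] yaw [-180.    -0.   -77.4] units [-0.    -0.122 -0.002] F [-3.1 -0.6  3.6]
side 0 65 w 0.16 0.795 best 0.795
side 1 56 w 0.185 0.31 best 0.23
side 2 57 w 0.325 0.41 best 0.36
side 3 50 w 0.17 0.43 best 0.25
top 0 42 w -0.15 -0.015 best -0.105
top 1 118 w -0.15 0.795 best 0.14
top 2 58 w 0.515 0.795 best 0.755
top 3 80 w 0.07 0.795 best 0.38
```

```bash
cat >> h.py <<'E'
def wheel2(w0,ks=(1,2,3)):
    g=cv2.cvtColor(capture("side"),cv2.COLOR_RGB2GRAY);W=np.arange(-.15,.8,.002)
    for k in ks:
        c=proj("side",J2W(PJ,knob(k,w0)))[0]
        nl,_,st,ce=cv2.connectedComponentsWithStats((g<60).astype(np.uint8))
        i=1+np.argmin(np.linalg.norm(ce[1:]-c,axis=1)+1e3*(st[1:,4]<25))
        d=np.linalg.norm(proj("side",J2W(PJ,[knob(k,w) for w in W]))-ce[i],axis=1)
        print(k,"pred",c.round(1),"blob",ce[i].round(1),st[i].tolist(),"w",W[d.argmin()].round(3),"dist",d.min().round(1))
E
python3 -c "
from h import *
wheel2(.3)"
```

```text
1 pred [377.  255.5] blob [377.2 254.8] [371, 250, 12, 12, 92] w 0.28 dist 0.1
2 pred [340.5 324.9] blob [339.6 326.8] [334, 321, 13, 11, 76] w 0.338 dist 0.6
3 pred [299.3 332.3] blob [299.1 331.8] [293, 325, 14, 14, 148] w 0.318 dist 0.2
```

>>> {"op": "drive_tool", "data": {
  "increments": [
    [[-1,0,-0.04,0,0],[-1,0,-0.08,0,0],[-1,0,-0.12,0,0],[-1,0,-0.135,0,0],[-1,0,-0.135,0,0]]
  ]
}}

```text
time_s: 12.6
tcp_pos: [0.5232, -0.1248, 0.1736]
eef_rot: [-180.0, 0.0, -77.4]
contact_force: [0.1, -0.6, -0.2]
gripper_width: 0.0002
gripper_force: 0.3
```

```bash
python3 -c "
from h import *
go(-20,-85,174);wheel2(.48)"
```

```text
12.6 jig now [-21.4 -85.  173.6] yaw [-180.     0.   -77.4] units [ 0.    -0.012 -0.004] F [ 0.1 -0.6 -0.2]
1 pred [376.  262.6] blob [376.7 260.9] [370, 256, 12, 12, 79] w 0.438 dist 0.3
2 pred [334.  331.1] blob [334. 332.] [329, 326, 12, 11, 77] w 0.492 dist 0.6
3 pred [299.3 325.5] blob [299.  325.8] [292, 319, 15, 15, 153] w 0.472 dist 0.3
```

>>> {"op": "drive_tool", "data": {
  "increments": [
    [[-1,0,0.12,0,0],[-1,0,0.2,-0.1,0],[-1,0,0.2,-0.5,0],[-1,0,0.2,-0.9,0],[-1,0,0.2,-1,0]]
  ]
}}

```text
time_s: 13.28
tcp_pos: [0.5004, -0.1305, 0.2983]
eef_rot: [-179.6, -0.1, -77.4]
contact_force: [1.0, 0.0, -0.5]
gripper_width: 0.0004
gripper_force: 0.0
```

>>> {"op": "drive_tool", "data": {
  "increments": [
    [[-1,-0.2,-0.35,0,0],[-1,-0.4,-0.7,0,0],[-1,-0.458,-1,0,0],[-1,-0.458,-1,0,0]]
  ]
}}

```text
time_s: 13.78
tcp_pos: [0.6054, -0.0491, 0.2923]
eef_rot: [179.9, 0.0, -77.3]
contact_force: [-0.5, 0.8, -0.2]
gripper_width: 0.0003
gripper_force: 0.0
```

>>> {"op": "drive_tool", "data": {
  "increments": [
    [[-1,0,-0.4,0,0],[-1,0,-0.81,0,0],[-1,0,-0.81,0,0],[-1,0,-0.81,0,0]]
  ]
}}

```text
time_s: 14.28
tcp_pos: [0.6986, -0.0295, 0.2935]
eef_rot: [179.9, 0.0, -77.4]
contact_force: [-0.9, -0.9, 0.5]
gripper_width: 0.0006
gripper_force: 0.0
```

```bash
python3 -c "
from h import *
go(174,-30,172);wheel2(.48);look()"
```

```text
14.28 jig now [170.6 -30.6 293.5] yaw [179.9   0.  -77.4] units [-0.005 -0.029  1.012] F [-0.9 -0.9  0.5]
1 pred [376.  262.6] blob [376.5 260.7] [370, 256, 12, 12, 88] w 0.434 dist 0.1
2 pred [334.  331.1] blob [334. 332.] [329, 326, 12, 11, 82] w 0.494 dist 0.7
3 pred [299.3 325.5] blob [299.1 325.7] [292, 319, 15, 15, 163] w 0.474 dist 0.2
side
 (np.float64(0.0), [157, 156, 154], np.float64(24.0))
 (np.float64(0.16), [157, 146, 133], np.float64(21.0))
 (np.float64(0.31), [161, 148, 134], np.float64(29.0))
 (np.float64(0.47), [180, 172, 164], np.float64(20.0))
 (np.float64(0.63), [181, 162, 141], np.float64(25.0))
 (np.float64(0.78), [178, 155, 130], np.float64(31.0))
 (np.float64(0.94), [171, 151, 132], np.float64(28.0))
 (np.float64(1.1), [162, 164, 166], np.float64(9.0))
 (np.float64(1.26), [186, 188, 190], np.float64(5.0))
 (np.float64(1.41), [193, 194, 197], np.float64(3.0))
 (np.float64(1.57), [185, 187, 189], np.float64(5.0))
```

>>> {"op": "drive_tool", "data": {
  "increments": [
    [[-1,0,-0.05,0.2,0],[-1,0,-0.05,0.5,0],[-1,0,-0.05,0.8,0],[-1,0,-0.05,0.98,0],[-1,0,-0.05,0.98,0]]
  ]
}}

```text
time_s: 15.0
tcp_pos: [0.7036, -0.0281, 0.1754]
eef_rot: [179.9, 0.0, -77.4]
contact_force: [-1.1, -0.2, 0.2]
gripper_width: 0.0006
gripper_force: 0.0
```

>>> {"op": "drive_tool", "data": {
  "increments": [
    [[-1,0,0.07,0,0],[-1,0,0.14,0,0],[-1,0,0.21,0,0],[-1,0,0.28,0,0],[-1,0,0.35,0,0]]
  ]
}}

```text
time_s: 15.62
tcp_pos: [0.678, -0.0346, 0.1863]
eef_rot: [-178.2, -0.3, -77.2]
contact_force: [29.8, 9.4, 26.4]
gripper_width: 0.0005
gripper_force: 15.8
```

>>> {"op": "drive_tool", "data": {
  "increments": [
    [[-1,0,0.05,0,0],[-1,0,0.1,0,0],[-1,0,0.15,0,0],[-1,0,0.2,0,0],[-1,0,0.24,0,0]]
  ]
}}

```text
time_s: 16.25
tcp_pos: [0.6353, -0.0435, 0.1756]
eef_rot: [179.9, 0.0, -77.4]
contact_force: [0.4, -0.2, 0.5]
gripper_width: 0.0004
gripper_force: 0.0
```

```bash
python3 -c "
from h import *
go(174,-30,172);wheel2(.48);look()"
```

```text
16.25 jig now [105.7 -30.4 175.6] yaw [179.9   0.  -77.4] units [-0.004 -0.569  0.029] F [ 0.4 -0.2  0.5]
1 pred [376.  262.6] blob [376.6 260.8] [370, 256, 12, 12, 86] w 0.436 dist 0.2
2 pred [334.  331.1] blob [334. 332.] [329, 326, 12, 11, 82] w 0.494 dist 0.7
3 pred [299.3 325.5] blob [299.1 325.8] [292, 319, 15, 15, 161] w 0.472 dist 0.2
side
 (np.float64(0.0), [157, 156, 153], np.float64(14.0))
 (np.float64(0.16), [145, 142, 132], np.float64(28.0))
 (np.float64(0.31), [116, 117, 114], np.float64(62.0))
 (np.float64(0.47), [102, 104, 105], np.float64(38.0))
 (np.float64(0.63), [102, 104, 106], np.float64(31.0))
 (np.float64(0.78), [98, 100, 103], np.float64(30.0))
 (np.float64(0.94), [81, 83, 85], np.float64(30.0))
 (np.float64(1.1), [88, 87, 82], np.float64(47.0))
 (np.float64(1.26), [110, 102, 87], np.float64(43.0))
 (np.float64(1.41), [134, 116, 88], np.float64(38.0))
 (np.float64(1.57), [141, 124, 100], np.float64(44.0))
```

>>> {"op": "drive_tool", "data": {
  "increments": [
    [[-1,0,-0.05,-0.3,0],[-1,0,-0.05,-0.7,0],[-1,0,-0.05,-1,0],[-1,0.2,0.25,-1,0],[-1,0.4,0.6,-1,0]]
  ]
}}

```text
time_s: 16.98
tcp_pos: [0.5761, -0.1061, 0.2958]
eef_rot: [180.0, 0.0, -77.4]
contact_force: [-0.1, -1.4, 1.1]
gripper_width: 0.0008
gripper_force: 0.0
```

>>> {"op": "drive_tool", "data": {
  "increments": [
    [[-1,0.05,0.3,0,0],[-1,0.05,0.65,0,0],[-1,0.05,0.65,0,0]]
  ]
}}

```text
time_s: 17.35
tcp_pos: [0.4996, -0.1293, 0.2971]
eef_rot: [-179.9, -0.0, -77.5]
contact_force: [1.3, -0.1, 1.2]
gripper_width: 0.0006
gripper_force: 0.0
```

```bash
python3 -c "
from h import *
go(-38,-85,174);wheel2(.48)
im=capture('side')[:,:,::-1]; x,y=260,170
cv2.imwrite('pics/s6.png',cv2.resize(im[y:y+120,x:x+160],None,fx=5,fy=5,interpolation=cv2.INTER_CUBIC))"
```

```text
17.35 jig now [-45.5 -84.2 297.1] yaw [-179.9   -0.   -77.5] units [ 0.006 -0.06   1.026] F [ 1.3 -0.1  1.2]
1 pred [376.  262.6] blob [376.6 260.9] [370, 256, 12, 12, 81] w 0.438 dist 0.3
2 pred [334.  331.1] blob [334.1 332. ] [329, 326, 12, 11, 79] w 0.492 dist 0.7
3 pred [299.3 325.5] blob [299.1 325.9] [292, 319, 15, 15, 154] w 0.47 dist 0.1
```

View pics/s6.png

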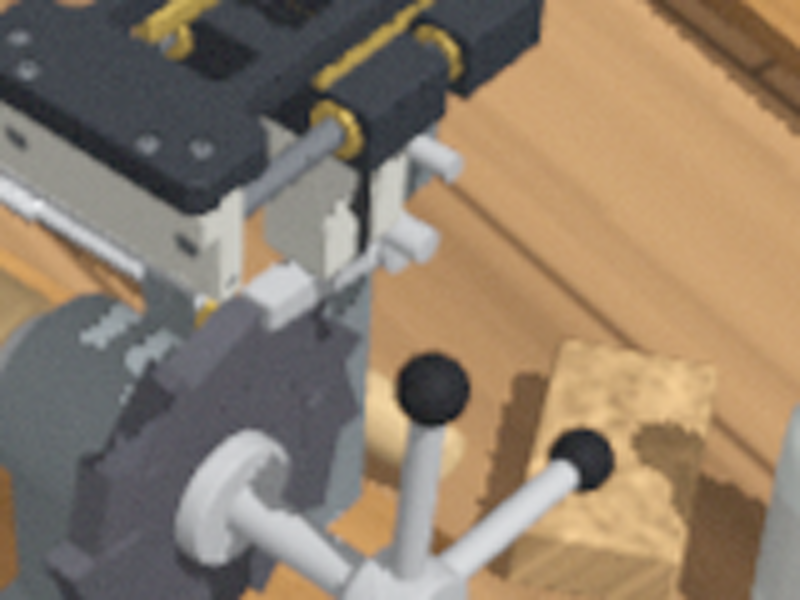

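>>> {"op": "drive_tool", "data": {
  "increments": [
    [[-1,0.006,0,0.3,0],[-1,0.006,0,0.6,0],[-1,0.006,0,0.9,0],[-1,0.006,0,1,0],[-1,0.006,0,1,0]]
  ]
}}

```text
time_s: 18.08
tcp_pos: [0.5022, -0.1293, 0.1758]
eef_rot: [179.9, -0.0, -77.4]
contact_force: [0.6, -0.2, 0.4]
gripper_width: 0.0003
gripper_force: 0.0
```

>>> {"op": "drive_tool", "data": {
  "increments": [
    [[-1,0,-0.05,0.02,0],[-1,0,-0.1,0.02,0],[-1,0,-0.15,0.02,0],[-1,0,-0.18,0.02,0],[-1,0,-0.2,0.02,0]]
  ]
}}

```text
time_s: 18.7
tcp_pos: [0.5249, -0.1242, 0.1739]
eef_rot: [180.0, -0.0, -77.4]
contact_force: [-2.9, 0.0, 3.7]
gripper_width: 0.0004
gripper_force: 1.7
```

```bash
python3 -c "
from h import *
go(-15,-85,174);wheel2(.48)"
```

```text
18.7 jig now [-19.7 -84.8 173.9] yaw [180.   -0.  -77.4] units [ 0.002 -0.039 -0.001] F [-2.9  0.   3.7]
1 pred [376.  262.6] blob [376.6 261.6] [370, 257, 12, 12, 78] w 0.454 dist 0.4
2 pred [334.  331.1] blob [333.3 332.4] [328, 327, 12, 11, 77] w 0.51 dist 0.5
3 pred [299.3 325.5] blob [299.2 325.2] [292, 318, 15, 15, 156] w 0.486 dist 0.1
```

Contact; wheel about 0.49. Creep about 3 mm, then finer.

>>> {"op": "drive_tool", "data": {
  "increments": [
    [[-1,0,-0.006,0,0],[-1,0,-0.012,0,0],[-1,0,-0.018,0,0],[-1,0,-0.024,0,0]]
  ]
}}

```text
time_s: 19.25
tcp_pos: [0.528, -0.1235, 0.1738]
eef_rot: [-180.0, -0.0, -77.4]
contact_force: [-3.4, -0.4, 3.3]
gripper_width: 0.0007
gripper_force: 1.6
```

>>> {"op": "drive_tool", "data": {
  "increments": [
    [[-1,0,-0.006,0,0],[-1,0,-0.012,0,0]]
  ]
}}

```text
time_s: 19.5
tcp_pos: [0.5294, -0.1232, 0.1737]
eef_rot: [180.0, -0.0, -77.4]
contact_force: [-2.6, -0.6, 3.6]
gripper_width: 0.0005
gripper_force: 1.6
```

```bash
python3 -c "
from h import *
go(-15,-85,174);wheel2(.52)"
```

```text
19.5 jig now [-15.  -84.8 173.7] yaw [180.   -0.  -77.4] units [ 0.002 -0.    -0.003] F [-2.6 -0.6  3.6]
1 pred [375.7 264.2] blob [376.2 263.4] [370, 259, 12, 12, 80] w 0.498 dist 0.3
2 pred [332.6 332.3] blob [331.6 333.7] [326, 327, 13, 12, 86] w 0.554 dist 0.4
3 pred [299.5 323.8] blob [299.4 323.1] [293, 316, 14, 15, 159] w 0.534 dist 0.2
```

>>> {"op": "drive_tool", "data": {
  "increments": [
    [[-1,0,-0.006,0,0],[-1,0,-0.006,0,0]]
  ]
}}

```text
time_s: 19.8
tcp_pos: [0.5301, -0.123, 0.1737]
eef_rot: [180.0, -0.0, -77.4]
contact_force: [-3.0, -0.7, 2.7]
gripper_width: 0.0006
gripper_force: 1.7
```

>>> {"op": "drive_tool", "data": {
  "increments": [
    [[-1,0,-0.006,0,0],[-1,0,-0.006,0,0]]
  ]
}}

```text
time_s: 20.05
tcp_pos: [0.5302, -0.123, 0.1736]
eef_rot: [179.9, 0.0, -77.4]
contact_force: [-5.3, -0.3, 3.7]
gripper_width: 0.0004
gripper_force: 2.9
```

>>> {"op": "drive_tool", "data": {
  "increments": [
    [[-1,0,-0.004,0,0],[-1,0,-0.004,0,0]]
  ]
}}

```text
time_s: 20.3
tcp_pos: [0.5303, -0.123, 0.1736]
eef_rot: [179.9, 0.0, -77.4]
contact_force: [-6.4, -0.7, 6.1]
gripper_width: 0.0005
gripper_force: 3.7
```

```bash
python3 -c "
from h import *
go(-15,-85,174);wheel2(.52)"
```

```text
20.3 jig now [-14.2 -84.8 173.6] yaw [179.9   0.  -77.4] units [ 0.002  0.007 -0.003] F [-6.4 -0.7  6.1]
1 pred [375.7 264.2] blob [376.2 263.5] [370, 259, 12, 12, 79] w 0.502 dist 0.4
2 pred [332.6 332.3] blob [331.4 334. ] [326, 328, 13, 11, 86] w 0.562 dist 0.5
3 pred [299.5 323.8] blob [299.4 323. ] [293, 316, 14, 15, 158] w 0.538 dist 0.2
```

Tooth bears on the pawl at about 0.535. Retreat straight back, then up.

>>> {"op": "drive_tool", "data": {
  "increments": [
    [[-1,0,0.03,0,0],[-1,0,0.12,0,0],[-1,0,0.25,0,0],[-1,0,0.25,-0.4,0],[-1,0,0.25,-0.8,0]]
  ]
}}

```text
time_s: 20.98
tcp_pos: [0.5007, -0.1295, 0.2707]
eef_rot: [180.0, 0.0, -77.4]
contact_force: [0.1, 0.8, 0.0]
gripper_width: 0.0005
gripper_force: 0.0
```

>>> {"op": "drive_tool", "data": {
  "increments": [
    [[-1,0,0,-0.3,0],[-1,0,0,-0.3,0],[-1,0,0,-0.3,0]]
  ]
}}

```text
time_s: 21.35
tcp_pos: [0.5011, -0.1292, 0.3052]
eef_rot: [180.0, 0.0, -77.4]
contact_force: [-0.1, 0.3, -0.2]
gripper_width: 0.0007
gripper_force: 0.0
```

```bash
python3 -c "
from h import *
go(-15,-85,174);wheel2(.52);look()"
```

```text
21.35 jig now [-44.  -84.4 305.2] yaw [180.    0.  -77.4] units [ 0.005 -0.242  1.093] F [-0.1  0.3 -0.2]
1 pred [375.7 264.2] blob [376.3 263.6] [370, 259, 12, 12, 79] w 0.504 dist 0.4
2 pred [332.6 332.3] blob [331.4 334. ] [326, 328, 13, 11, 87] w 0.562 dist 0.5
3 pred [299.5 323.8] blob [299.4 323. ] [293, 316, 14, 15, 157] w 0.538 dist 0.2
side
 (np.float64(0.0), [177, 177, 176], np.float64(44.0))
 (np.float64(0.16), [156, 138, 118], np.float64(46.0))
 (np.float64(0.31), [156, 141, 124], np.float64(37.0))
 (np.float64(0.47), [189, 180, 171], np.float64(30.0))
 (np.float64(0.63), [171, 144, 114], np.float64(23.0))
 (np.float64(0.78), [181, 148, 110], np.float64(19.0))
 (np.float64(0.94), [194, 152, 108], np.float64(4.0))
 (np.float64(1.1), [202, 160, 114], np.float64(4.0))
 (np.float64(1.26), [205, 163, 115], np.float64(1.0))
 (np.float64(1.41), [205, 163, 116], np.float64(1.0))
 (np.float64(1.57), [205, 163, 116], np.float64(1.0))
```

The wheel held at about 0.535, the pawl is down and the arm is clear, so I'm handing in.

```bash
python3 -c "
from plant import job
print(job.close_job())"
```

```text
the job is handed in; nothing more can be done
None
```

The wheel is turned back one notch (about 0.535 rad by image estimate), the pawl is down in that notch with the tooth bearing against it, and the job is handed in at about 21 s. The first throw passed over the pin and had to be repeated, and the wrist force reached about 41 N on the finger while I tipped the pawl back.

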